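# Close the marble tub and turn it to the customers

## Task

On the toy shop's countertop carousel one tub is open: first set the loose wooden lid on it so that it sits level and fully down, and let go of the lid. Then turn the carousel until that tub stands in line with the pointer that sticks out of the carousel's foot, and finish with the gripper still holding the turning handle in the middle, keeping the carousel still. Do not disturb the mug, the toy car or the puzzle box.

Things in the scene. Friction and masses are not known exactly. Their poses are not given: they have to be found in the camera images.
- lid: Loose wooden lid, 60 g, on the counter knob up, left or right of the carousel (mug on the other side). Origin: centre of underside. Upwards: plug 52 mm across (z 0-8 mm, rounded lower edge), disc 74 mm across (z 8-13), cylindrical knob 18 mm across (z 13-43). z is up. The plug goes into the open tub, the disc rests on its rim: the origin is then 8 mm below the rim.
- foot: The carousel's fixed foot on the counter, origin on the turning axis at counter height. A white steel pointer along its +x, 22 mm wide (arrow end 42), 12 mm high, sticks out 60 mm from under the turntable, on the side away from the robot (within 0.6 rad). Above it a round plywood turntable, 260 mm across, top 30 mm above the counter, with four white tubs 68 mm across, 75 mm high.
- carousel (a joint): Turntable angle relative to the foot, rad, growing anticlockwise seen from above. At 0 (or 2 pi) the open tub is in line with the pointer; starts between 0.8 and 5.5. Turns both ways (stops at -7 and 13) against 0.08 N m friction, stays where left. Tubs stand a quarter turn apart, 85 mm off the axis; three have fixed flat caps, no knob, tops 109 mm above the counter.
- open_tub_rim (a point): Centre of the mouth of the one open tub, level with its rim, 105 mm above the counter, 85 mm from the carousel's axis; turns with the turntable. Mouth 62 mm across, wall 3 mm; the marbles inside are fixed and lie over 25 mm below the rim. z is up, x points outward from the carousel's axis.
- front_spot (a point): Fixed point where the centre of that tub's mouth must end up: above the pointer's direction, 85 mm from the carousel's axis, 105 mm above the counter. z is up, x points outward along the pointer.
- turn_handle: Upright wooden paddle on top of the carousel's thin (11 mm) middle column, turning with it: 56 mm long along its x (which points towards the open tub), 14 mm thick along its y (grip across this), 32 mm high. Origin: centre of its underside, on the turning axis, 138 mm above the counter (top at 170 mm). z is up.
- mug: Bystander, loose: white mug, 80 mm across and 90 mm high with a side handle, origin at the centre of its underside.
- toy_car: Bystander, loose: red toy car 120 mm long, 64 mm wide, 56 mm high, origin at the centre of its underside, far right.
- puzzle_box: Bystander, loose: blue box 110 x 150 x 45 mm lying flat, origin at the centre of its underside, far left.
Mind the look-alikes: they are no part of the job. Of the things like the lid, leave any that is yellow; of the rest the larger one is meant.

How it is judged:
By the outcome, as a careful person would: the job done as asked, in the order asked, and still so for the second after the job is handed in, while the arm keeps its last pose, push and grip.
It also fails if it takes over 72 s, if anything falls off the work surface, if the arm or the gripper's body presses on something with over 40 N, if the wrist force passes 120 N, or if a joint passes its speed limit or range.

## Robot

A 7-joint arm with a two-finger parallel gripper is mounted at the origin on the work surface. World frame = base frame: x ahead of the robot, y to its left, z up, the work surface at z = 0. Lengths are in m, angles in rad, forces in N, time in s.
With the tool pointing down it reaches from about 0.4 to 0.9 m from the base axis. Payload 5.5 kg.
Tool frame: the origin (TCP) lies midway between the tips of the shut fingers; the grasp point (between the pads) lies 19 mm behind it (manip.grip_depth is the distance from the TCP to the grasp point, in m); z points along the fingers, x is the direction in which the jaws open and shut, and the axes are right-handed (so a half turn about z gives the same grasp; the last joint's range is limited). The gripper opens to 92 mm and grips with 3 to 60 N. Pads are 19 mm wide; open, the fingers measure 130 mm over their backs; the gripper's body (75 mm by 190 mm) begins 47 mm behind the grasp point.
Start: joints at [0.263, 0.501, -0.427, 1.55, 0.221, 1.138, -0.21], TCP at [0.65, 0, 0.227] pointing down, gripper open.
Joint ranges: [-2.88, 2.88], [-0.31, 2.03], [-1.54, 1.56], [0.2, 2.42], [-1.41, 4.55], [0.19, 2.02], [-2.57, 2.57]. Speed limits (rad/s): [2.57, 2.57, 3.14, 3.14, 3.14, 3.14, 3.14].

## Interface

Orientations are given as a unit quaternion [x, y, z, w].
In Python, from bench import manip, effector, viewer gives the robot as it stands. Calls block until the motion is done:
- manip.move_pose(position, orientation): joint-space move of the TCP to a pose.
- manip.servo_line(position, ori=None, vel=0.15): straight line of the TCP; ori=None keeps the orientation; vel is the mean speed in m/s.
- manip.movej(angles): joint-space move.
- effector.open_jaws() and effector.close(f_grip=None): open the fingers fully, or close them until they stop; f_grip is the grip in N (None keeps the last).
- manip.sleep(seconds).
- manip.solve_ik(position, orientation): joint angles nearest the present ones, or None.
- viewer.get_image(name): name is "scene" or "side" or "wrist"; returns the picture (480x640x3 uint8, red, green, blue); there is no depth.
- viewer.get_calibration(name): a dict with "vfov" (degrees; the focal length in pixels is half the picture's height over the tangent of half this angle, whatever the lens; pixels are square), "cx", "cy" (the principal point, pixels), "eye" and "attitude" of the camera in the world. Camera axes: x right, y down, z forward; pixel columns grow to the right and rows downward; lengths in m; the calibration is good to about 2 mm. A picture is of the moment at which its call begins: read the wrist's pose just before it. get_calibration takes no time and is no camera call; for the wrist camera it gives the pose at the moment of the call.
A pose or a line that the arm cannot do raises manip.PlanningError and nothing moves.
- manip.hand_in(): hands the job in, once; it reports no verdict.
Readings, each from a call of its own:
- manip.current_clock(): time.
- manip.current_q(): joint angles.
- manip.current_joint_velocities(): joint speeds.
- manip.current_tau(): joint torques, N m.
- manip.current_tool_pos(): TCP position.
- manip.current_tcp_rot(): TCP orientation.
- manip.current_force(): force on the tool from outside, world axes, zero at the start.
- manip.current_wrist_torque(): the same for the moment, N m.
- manip.current_finger_gap(): finger opening in m.
Only numpy, scipy, OpenCV 4.12 (cv2) and the standard library are available. Lean on these libraries where they do the work, as an engineer would, in place of code of your own. Each camera call takes 0.05 s, during which the arm holds its last target. There are 200 camera calls.

## Working session

There is one attempt and no reset: what is moved stays moved. The work goes in short steps, each a Python script; the robot and the scene stay as the last script left them, time stands still between calls to the robot, and variables do not carry over. Pictures are saved under pics/ and viewed, about 8 in all and at most 12, crops included, and the job is handed in when it is done.

```bash
mkdir -p pics; ls; python3 - <<'E'
from bench import manip, effector, viewer
import cv2,numpy as np
for n in("scene","side","wrist"):
    im=viewer.get_image(n); cv2.imwrite(f"pics/{n}0.png",im[:,:,::-1]); print(n,viewer.get_calibration(n))
print(manip.current_clock(),manip.current_tcp_rot(),manip.grip_depth)
E
```

```text
pics
scene {'vfov': 54.38994633958027, 'cx': 306.0298853763428, 'cy': 242.34286308179387, 'eye': array([ 0.89276626, -0.39233374,  0.93166829]), 'attitude': array([ 0.87517301,  0.40636132, -0.10636756, -0.24005963])}
side {'vfov': 43.93170864077671, 'cx': 317.86641783057536, 'cy': 230.74417395474944, 'eye': array([0.24973468, 1.16482579, 0.98832733]), 'attitude': array([-0.09141601,  0.88291605, -0.45688133,  0.05798112])}
wrist {'vfov': 63.638623231046964, 'cx': 320.09613899156176, 'cy': 239.6081573628759, 'eye': array([0.65003125, 0.08413825, 0.38409004]), 'attitude': array([ 9.87911096e-01,  2.10289378e-04, -9.82028298e-04,  1.55018252e-01])}
0.15 [ 9.99999725e-01  1.76839062e-05 -7.41070712e-04 -2.44597828e-05] 0.0188
```

View pics/scene0.png

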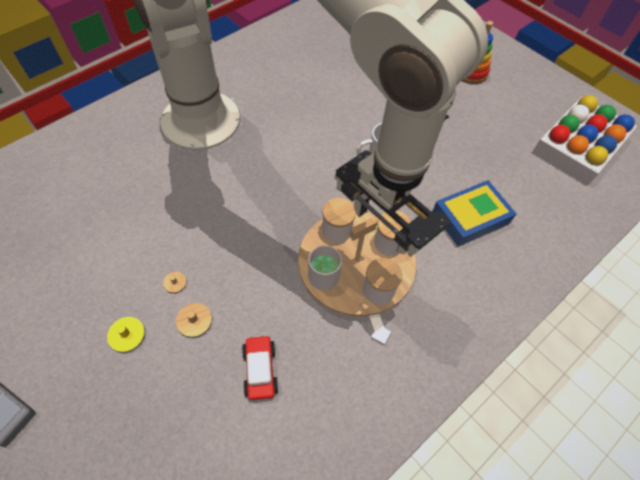

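View pics/side0.png

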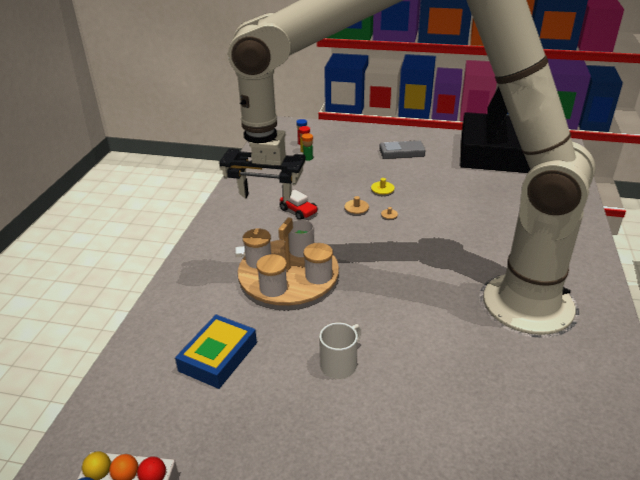

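Candidates in the scene view are the large wooden lid (194,320), the small wooden lid (175,282) and the yellow lid (125,333). I choose the large wooden one at (194,320). In the side view it is at (356,207).

```bash
cat > h.py <<'E'
from bench import manip, effector, viewer
import cv2,numpy as np
from scipy.spatial.transform import Rotation as R
def cal(n):
    return viewer.get_calibration(n)
def ray(c,uv,z):
    f=240/np.tan(np.radians(c['vfov']/2))
    uv=np.atleast_2d(uv).astype(float)
    d=np.c_[(uv[:,0]-c['cx'])/f,(uv[:,1]-c['cy'])/f,np.ones(len(uv))]
    d=R.from_quat(c['attitude']).apply(d)
    return c['eye']+d*((z-c['eye'][2])/d[:,2])[:,None]
def down(yaw):  # tool down, jaws opening along world direction yaw
    return (R.from_euler('z',yaw)*R.from_quat([1,0,0,0])).as_quat()
def snap(n,name):
    c=cal(n); im=viewer.get_image(n)[:,:,::-1].copy(); cv2.imwrite(f"pics/{name}.png",im); return c,im
def circ(p):
    A=np.c_[2*p[:,:2],np.ones(len(p))]; s=np.linalg.lstsq(A,(p[:,:2]**2).sum(1),rcond=None)[0]
    return s[:2],np.sqrt(s[2]+s[0]**2+s[1]**2)
E
python3 - <<'E'
from h import *
c=cal("scene"); im=cv2.imread("pics/scene0.png"); s=cal("side")
for nm,uv,z in [("lid",(194,320),.013),("small",(175,282),.013),("yellow",(125,333),.013),("rim",(325,256),.105),("arrow",(381,335),.012),("car",(260,368),.03),("handle",(365,230),.17)]:
    print(nm,ray(c,uv,z)[0].round(3))
for nm,uv,z in [("lid",(356,208),.013),("mug",(338,333),.09),("rim",(301,227),.105),("handle",(287,224),.17)]: print("side",nm,ray(s,uv,z)[0].round(3))
cv2.imwrite("pics/c1.png",cv2.resize(im[180:400,90:420],None,fx=2.4,fy=2.4,interpolation=cv2.INTER_CUBIC))
E
```

```text
lid [ 0.479 -0.335  0.013]
small [ 0.38  -0.319  0.013]
yellow [ 0.412 -0.458  0.013]
rim [ 0.576 -0.064  0.105]
arrow [ 0.753 -0.061  0.012]
car [ 0.651 -0.294  0.03 ]
handle [0.608 0.007 0.17 ]
side lid [ 0.478 -0.321  0.013]
side mug [0.418 0.28  0.09 ]
side rim [ 0.582 -0.065  0.105]
side handle [0.594 0.02  0.17 ]
```

View pics/c1.png

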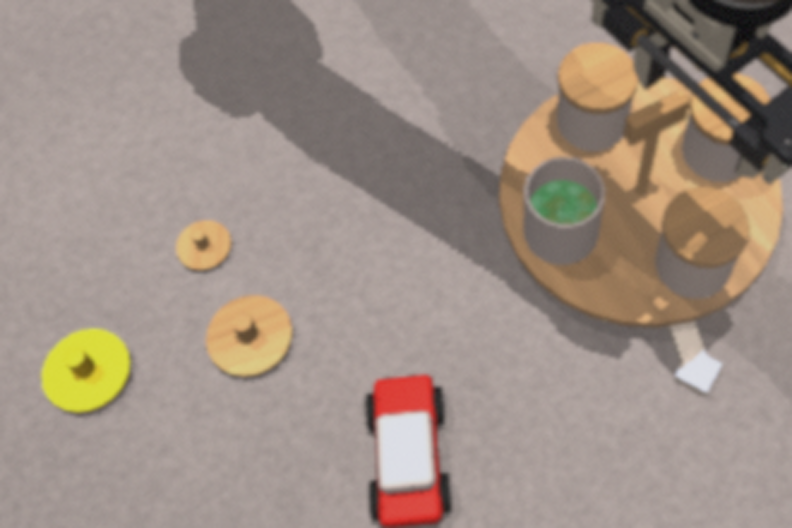

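```bash
python3 - <<'E'
from h import *
manip.move_pose([.478,-.325,.2],down(-.2))
c,im=snap("wrist","w1"); 
hsv=cv2.cvtColor(im,cv2.COLOR_BGR2HSV)
m=cv2.inRange(hsv,(8,90,80),(22,255,255))
cs,_=cv2.findContours(cv2.morphologyEx(m,cv2.MORPH_CLOSE,np.ones((9,9))),cv2.RETR_EXTERNAL,cv2.CHAIN_APPROX_NONE)
for k in cs:
    if cv2.contourArea(k)>800:
        p=ray(c,cv2.convexHull(k)[:,0],.0105); print(cv2.boundingRect(k),cv2.contourArea(k),circ(p))
c2,i2=snap("scene","s1"); c3,i3=snap("side","d1")
w=np.hstack([cv2.imread("pics/wrist0.png"),im])
cv2.imwrite("pics/m1.png",cv2.resize(w,(800,300),interpolation=cv2.INTER_AREA))
cv2.imwrite("pics/m2.png",np.hstack([cv2.resize(i2[180:360,270:470],(450,405),interpolation=cv2.INTER_CUBIC),cv2.resize(i3[190:330,200:360],(350,405)[:2],interpolation=cv2.INTER_CUBIC)]))
print(manip.current_clock())
E
```

```text
(303, 414, 337, 18) 4245.0 (array([ 0.53372089, -0.89522782]), np.float64(0.3542124893311244))
(99, 333, 36, 66) 812.0 (array([ 0.24976935, -0.4557854 ]), np.float64(0.041277606438846266))
(185, 199, 53, 51) 2071.0 (array([ 0.37759023, -0.316145  ]), np.float64(0.02476335370341439))
(281, 182, 80, 78) 4752.5 (array([ 0.47787243, -0.33372112]), np.float64(0.03720977219465202))
1.675
```

View pics/m1.png

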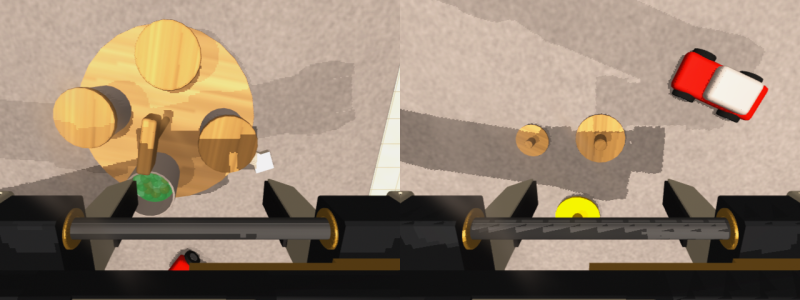

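View pics/m2.png

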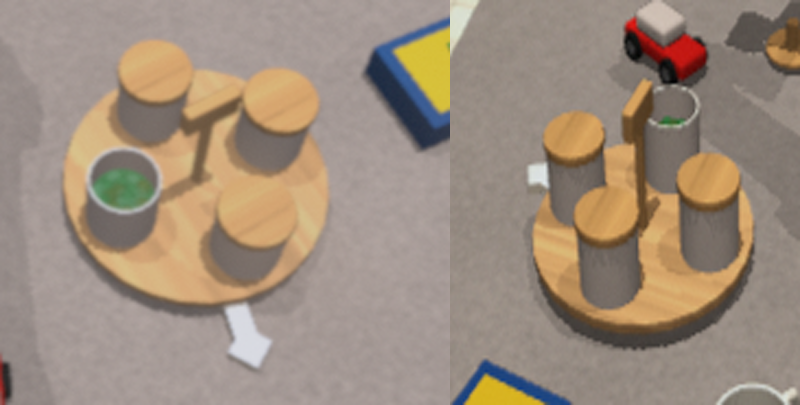

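The right-hand wrist view shows the lid at (600,138), measured at (0.478,-0.334) with radius 37.2 mm, which matches. The open tub (green marbles) and pointer are clear in the crops. Next I measure the carousel from above using its caps, rim and pointer.

```bash
cat > car.py <<'E'
from h import *
def look(name,n="wrist"):
    c,im=snap(n,name)
    return c,im
E
python3 - <<'E'
from h import *
manip.move_pose([.60,.03,.36],down(0))
manip.sleep(.2)
c,im=snap("wrist","w2")
im2=im
hsv=cv2.cvtColor(im,cv2.COLOR_BGR2HSV)
w=cv2.inRange(hsv,(0,0,205),(179,40,255)); g=cv2.inRange(hsv,(45,80,40),(90,255,255))
for nm,m,z in(("white",w,.012),("green",g,.08)):
    n,l,s,ce=cv2.connectedComponentsWithStats(m)
    for i in range(1,n):
        if s[i,4]>80: print(nm,s[i],ce[i].round(1),ray(c,ce[i],z)[0].round(4))
cv2.imwrite("pics/w2g.png",cv2.resize(im,(800,600)))
print(manip.current_clock())
E
```

```text
white [614   0  26  21 511] [627.3  10.3] [0.9539 0.2266 0.012 ]
white [ 604   22   36   45 1393] [623.6  45.1] [0.9582 0.1903 0.012 ]
white [ 587   68   53   83 3626] [616.9 111.8] [0.9677 0.1156 0.012 ]
white [ 558  152   82  140 9362] [605.3 226.4] [ 0.9863 -0.0321  0.012 ]
white [415 232  30  26 478] [430.6 244.3] [ 0.7516 -0.0574  0.012 ]
white [ 554  293   86   20 1518] [594.  301.9] [ 0.9954 -0.1457  0.012 ]
white [337 390  44  30 810] [357.8 406.2] [ 0.6589 -0.3293  0.012 ]
green [ 283  253   48   36 1229] [305.7 270.8] [ 0.5819 -0.0684  0.08  ]
3.4333
```

View pics/w2g.png

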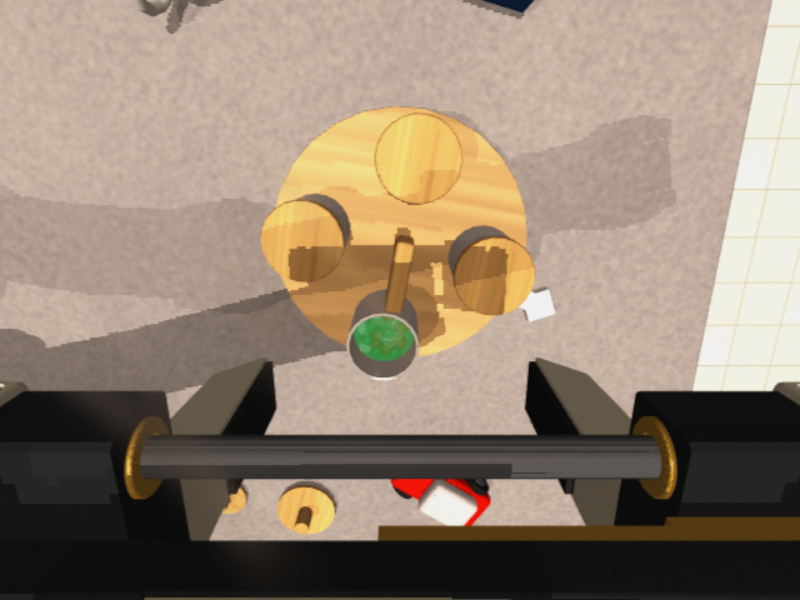

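```bash
python3 - <<'E'
from h import *
c=cal("wrist"); im=cv2.imread("pics/w2.png")
hsv=cv2.cvtColor(im,cv2.COLOR_BGR2HSV)
m=cv2.inRange(hsv,(8,90,60),(24,255,255)); m[300:]=0
k=max(cv2.findContours(m,cv2.RETR_EXTERNAL,cv2.CHAIN_APPROX_NONE)[0],key=cv2.contourArea)[:,0]
p=ray(c,k,.03)[:,:2]; o=np.array([.602,.013])
for _ in range(15):
    q=p[abs(np.hypot(*(p-o).T)-.13)<.004]; o,r=circ(q)
print("axis",o,r,len(q))
def cap(u,v,w,h,z):
    e=np.array([[u-w,v],[u+w,v],[u,v-h],[u,v+h]])/1.25
    return circ(ray(c,e,z))
L=cap(305.5,241,44.5,41,.109);Rr=cap(494,276,41,40,.109);T=cap(419,159,44,46,.109);M=cap(383,346,35,33,.105)
for n,x in zip("LRTM",(L,Rr,T,M)): d=x[0]-o; print(n,x,"r",np.hypot(*d),"ang",np.degrees(np.arctan2(d[1],d[0])))
print("mid LR",(L[0]+Rr[0])/2,"mid TM",(T[0]+M[0])/2)
a=np.array([.7516,-.0574])-o; print("ptr",np.degrees(np.arctan2(a[1],a[0])),np.hypot(*a))
s=cal("scene"); i=cv2.imread("pics/s1.png"); w=cv2.inRange(cv2.cvtColor(i,cv2.COLOR_BGR2HSV),(0,0,170),(179,45,255))[305:350,360:400]
ys,xs=np.nonzero(w); P=ray(s,np.c_[xs+360,ys+305],.012)[:,:2]-o; P=P[np.hypot(*P.T)<.2]
print("scene ptr",len(P),np.degrees(np.arctan2(*P.mean(0)[::-1])),np.hypot(*P.mean(0)),np.hypot(*P.T).max())
E
```

```text
axis [0.59876407 0.01765507] 0.1287367612590286 431
L (array([0.5189705 , 0.03312077]), np.float64(0.0368212486852536)) r 0.08127854936122608 ang 169.03086420893703
R (array([0.68187288, 0.00187122]), np.float64(0.036049555152325115)) r 0.08459434873882751 ang -10.753424220553251
T (array([0.61531949, 0.10018951]), np.float64(0.03582732530908672)) r 0.08417847671306519 ang 78.65768050567435
M (array([ 0.58383856, -0.06586991]), np.float64(0.032766597198176435)) r 0.08484806200867538 ang -100.13154547040537
mid LR [0.60042169 0.01749599] mid TM [0.59957902 0.0171598 ]
ptr -26.15485265243389 0.17027062048485936
scene ptr 477 -29.196562553805233 0.16301685758810994 0.19980119080412928
```

Axis (0.5997, 0.0174), tub at -101°, rim centre (0.5835,-0.066). The caps and rim agree on radius and on the quarter-turn spacing. Next: pick up the lid and lower it into the tub.

```bash
python3 - <<'E'
from h import *
q=down(-.192)
manip.move_pose([.4779,-.3337,.12],q)
manip.servo_line([.4779,-.3337,.018],vel=.08)
effector.close(20); print("gap",manip.current_finger_gap(),manip.current_tool_pos())
manip.servo_line([.4779,-.3337,.20],vel=.15); print("gap",manip.current_finger_gap())
manip.move_pose([.5835,-.0660,.20],q)
manip.servo_line([.5835,-.0660,.135],vel=.1)
manip.sleep(.3); print(manip.current_tool_pos(),manip.current_finger_gap(),manip.current_force())
c,a=snap("scene","s2");c,b=snap("side","d2");c,w=snap("wrist","w3")
cv2.imwrite("pics/m3.png",np.hstack([cv2.resize(a[190:340,270:430],(400,375)),cv2.resize(b[190:310,220:348],(400,375))]))
print(manip.current_clock())
E
```

```text
gap 0.017372905628437275 [ 0.47788598 -0.33370703  0.01800219]
gap 0.01733231237657564
[ 0.58387064 -0.06607346  0.13557069] 0.017135561114068425 [ 0.59810165  0.52491442 -0.99226839]
11.3833
```

View pics/m3.png

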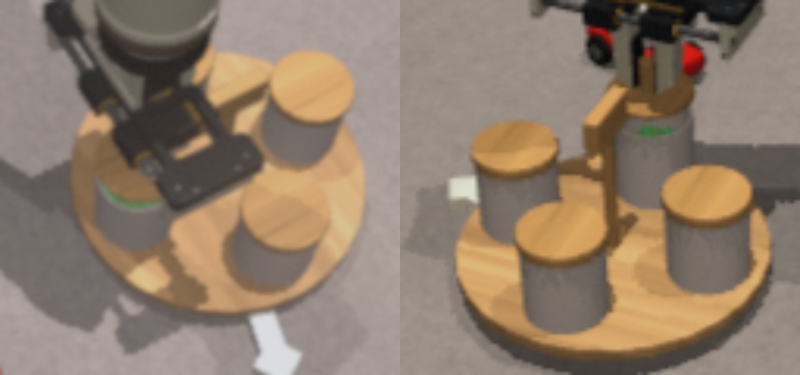

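The lid is held level above the tub mouth, about centred in both views. I'll lower it and watch the force.

```bash
python3 - <<'E'
from h import *
f0=np.array(manip.current_force())
for z in (.126,.121,.118,.1165,.1155,.115,.1145,.114):
    manip.servo_line([.5835,-.0660,z],vel=.04); manip.sleep(.1)
    f=np.array(manip.current_force())-f0; print(z,np.round(manip.current_tool_pos(),4),f.round(2))
    if f[2]>4: break
effector.open_jaws(); manip.sleep(.2)
print(manip.current_finger_gap(),manip.current_clock())
manip.servo_line([.5835,-.0660,.22],vel=.15)
manip.move_pose([.60,.03,.36],down(0)); manip.sleep(.2)
c,w=snap("wrist","w4");c,a=snap("scene","s3");c,b=snap("side","d3")
cv2.imwrite("pics/m4.png",np.hstack([cv2.resize(w[70:320,190:460],(400,370)),cv2.resize(b[190:310,220:350],(400,370))]))
print(manip.current_clock())
E
```

```text
0.126 [ 0.5835 -0.0659  0.1259] [ 0.5  -0.16  1.03]
0.121 [ 0.5835 -0.066   0.121 ] [ 0.61 -0.96  0.9 ]
0.118 [ 0.5835 -0.066   0.118 ] [-0.68 -0.99  0.02]
0.1165 [ 0.5835 -0.066   0.1165] [ 0.43 -1.26 -0.45]
0.1155 [ 0.5835 -0.066   0.1155] [ 0.34 -0.68  1.05]
0.115 [ 0.5835 -0.066   0.115 ] [-0.49 -1.61  0.53]
0.1145 [ 0.5838 -0.0661  0.1149] [-1.04 -1.08  5.91]
0.09142786555054284 15.4333
17.35
```

View pics/m4.png

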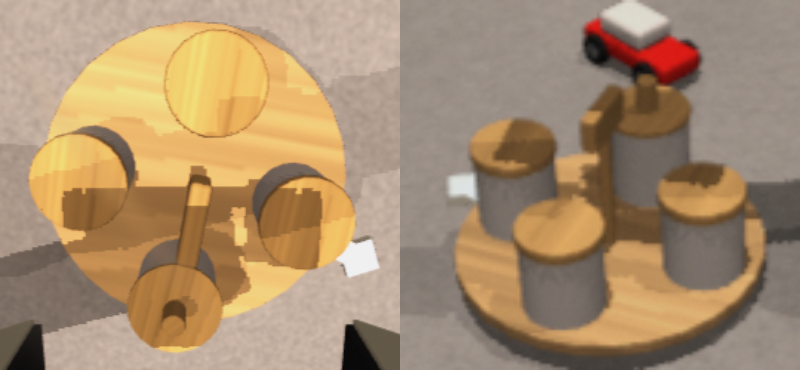

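The lid sits level and down: contact came at exactly the expected height, TCP 0.115. Next I measure the pointer direction without the cap hiding it.

```bash
cat > ptr.py <<'E'
from h import *
o=np.array([.5997,.0174])
def ptr(c,im,v):
    w=cv2.inRange(cv2.cvtColor(im,cv2.COLOR_BGR2HSV),(0,0,v),(179,35,255))
    n,l,s,ce=cv2.connectedComponentsWithStats(w)
    best=None
    for i in range(1,n):
        if s[i,4]<150: continue
        d=ray(c,ce[i],.012)[0,:2]-o
        if .13<np.hypot(*d)<.185 and abs(np.arctan2(d[1],d[0]))<.9:
            ys,xs=np.nonzero(l==i); P=ray(c,np.c_[xs,ys],.012)[:,:2]-o; r=np.hypot(*P.T)
            m=P.mean(0); e=np.linalg.svd(P-m,full_matrices=False)[2][0]; e*=np.sign(e[0])
            tip=P[r>r.max()-.003].mean(0)
            print("n",len(P),"ctr",np.degrees(np.arctan2(*m[::-1])).round(2),"r",r.min().round(4),r.max().round(4),"axis dir",np.degrees(np.arctan2(*e[::-1])).round(2),"tip",np.degrees(np.arctan2(*tip[::-1])).round(2), s[i])
E
python3 - <<'E'
from ptr import *
manip.move_pose([.76,.03,.36],down(0)); manip.sleep(.2)
c,w=snap("wrist","w5")
for v in(170,200): ptr(c,w,v)
c2=cal("scene"); i=cv2.imread("pics/s3.png")
c3,i3=snap("scene","s4")
for v in(165,185): print("scene");ptr(c2,i,v); ptr(c3,i3,v)
cv2.imwrite("pics/m5.png",np.hstack([cv2.resize(w[150:350,160:400],(400,333)),cv2.resize(i3[290:350,350:410],(333,333))]))
print(manip.current_clock())
for a in(0,1): 
    for t in (-.192,-.192+np.radians(75),-.192+np.pi):
        print(t,manip.solve_ik([.5997,.0174,.14],down(t)))
E
```

```text
scene
n 171 ctr -27.34 r 0.1292 0.1874 axis dir -16.67 tip -27.27 [371 316  19  27 171]
scene
n 325 ctr -27.03 r 0.1284 0.1874 axis dir -25.69 tip -27.08 [371 315  20  28 325]
18.3333
-0.192 [ 0.36309528  0.54248935 -0.58099224  1.7522264   0.35494503  0.95328691
 -0.55255448]
1.1169969389957473 [ 0.50988728  0.60799102 -0.79585594  1.74735926  0.5052388   1.00317933
  0.64026691]
2.949592653589793 [ 0.70638861  0.78633801 -1.14381085  1.74154997  0.7837435   1.14956123
  2.27037272]
-0.192 [ 0.36309528  0.54248935 -0.58099224  1.7522264   0.35494503  0.95328691
 -0.55255448]
1.1169969389957473 [ 0.50988728  0.60799102 -0.79585594  1.74735926  0.5052388   1.00317933
  0.64026691]
2.949592653589793 [ 0.70638861  0.78633801 -1.14381085  1.74154997  0.7837435   1.14956123
  2.27037272]
```

View pics/m5.png

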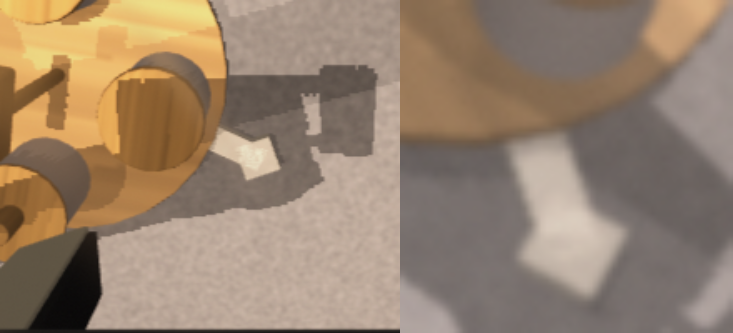

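```bash
python3 - <<'E'
from ptr import *
c=cal("wrist"); im=cv2.imread("pics/w5.png")
uv=np.array([[281,170],[257.5,158.5],[217,137]])/[400/240,333/200]+[160,150]
P=ray(c,uv,.012)[:,:2]-o; print(np.degrees(np.arctan2(P[:,1],P[:,0])),np.hypot(*P.T))
h=cv2.cvtColor(im,cv2.COLOR_BGR2HSV); x,y=uv[1].astype(int); print(h[y,x],h[y+12,x+12],h[y-9,x-17])
m=np.zeros((482,642),np.uint8)
cv2.floodFill(im,m,(x,y),(0,0,255),(14,)*3,(14,)*3,8|cv2.FLOODFILL_FIXED_RANGE*0)
ys,xs=np.nonzero(m[1:-1,1:-1]); P=ray(c,np.c_[xs,ys],.012)[:,:2]-o; r=np.hypot(*P.T); mm=P.mean(0)
print(len(P),r.min(),r.max(),np.degrees(np.arctan2(mm[1],mm[0])))
E
```

```text
[-26.33880143 -26.19948483 -25.28651271] [0.19226839 0.1701902  0.13214839]
[ 19  50 228] [ 13  49 124] [ 17  58 217]
624 0.13241227448227505 0.18829119192274257 -26.171873450621394
```

```bash
python3 - <<'E'
from h import *
o=[.5997,.0174]; a0=np.radians(-101); a1=np.radians(-26.4); h=np.pi/2
manip.move_pose([*o,.24],down(a0+h))
manip.servo_line([*o,.135],vel=.08)
print("f",np.round(manip.current_force(),1))
effector.close(40); print("gap",manip.current_finger_gap())
for a in np.linspace(a0,a1,9)[1:]:
    manip.servo_line([*o,.135],ori=down(a+h),vel=.05) if False else manip.move_pose([*o,.135],down(a+h))
    print(np.degrees(a).round(1),np.round(manip.current_tool_pos(),4),np.round(manip.current_force(),1),manip.current_finger_gap().__round__(4),round(manip.current_clock(),2))
manip.sleep(.3)
x=R.from_quat(manip.current_tcp_rot()).apply([1,0,0]); print("jaw",np.degrees(np.arctan2(x[1],x[0])))
c,a=snap("scene","s5");c,b=snap("side","d5")
cv2.imwrite("pics/m6.png",np.hstack([cv2.resize(a[200:350,280:440],(400,375)),cv2.resize(b[190:310,220:348],(400,375))]))
E
```

```text
f [0.9 0.2 0.7]
gap 0.01376065918458223
-91.7 [0.5987 0.0176 0.1349] [-4.9  0.8  4. ] 0.0142 22.07
-82.4 [0.5985 0.0176 0.1349] [-6.4  0.3  5.6] 0.0137 22.33
-73.0 [0.5982 0.0175 0.1349] [-7.5  0.6  5.7] 0.0139 22.6
-63.7 [0.598  0.0174 0.1349] [-8.8 -0.1  5.8] 0.0137 22.87
-54.4 [0.5977 0.0173 0.1349] [-9.8 -0.   7.5] 0.0139 23.13
-45.0 [0.5975 0.0171 0.1349] [-10.8  -1.    8.6] 0.0134 23.4
-35.7 [0.5974 0.0169 0.1349] [-10.6  -1.7   8.1] 0.0137 23.67
-26.4 [0.5972 0.0166 0.1349] [-10.9  -1.7   9.3] 0.0139 23.93
jaw 63.38564481801957
```

View pics/m6.png

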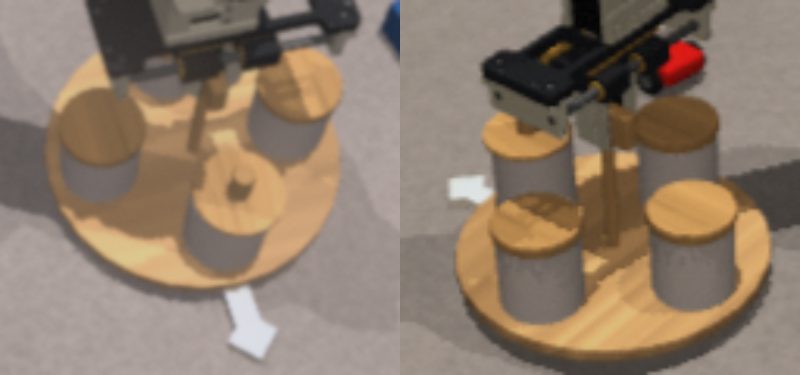

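```bash
python3 - <<'E'
from ptr import *
c=cal("scene"); im=cv2.imread("pics/s5.png")
m=cv2.inRange(cv2.cvtColor(im,cv2.COLOR_BGR2HSV),(5,70,50),(24,255,255))
k=max(cv2.findContours(m,cv2.RETR_EXTERNAL,cv2.CHAIN_APPROX_NONE)[0],key=cv2.contourArea)[:,0]
p=ray(c,k,.03)[:,:2]; q0=np.array([.5985,.017])
for _ in range(20):
    q=p[abs(np.hypot(*(p-q0).T)-.13)<.004]; q0,r=circ(q)
print("axis scene",q0,r,len(q))
e=np.array([[193,194],[286,194],[239.5,150],[239.5,237]])/2.5+[280,200]
L,rl=circ(ray(c,e,.110)); print("lid",L,rl)
K=ray(c,np.array([240,178])/2.5+[280,200],.14)[0,:2]; print("knob top",K)
w=cv2.inRange(cv2.cvtColor(im,cv2.COLOR_BGR2HSV),(0,0,170),(179,45,255))
ys,xs=np.nonzero(w[310:348,360:400]); P=ray(c,np.c_[xs+360,ys+310],.012)[:,:2]
P=P[np.hypot(*(P-q0).T)<.195]; A=P.mean(0); print(len(P),"arrow",A)
for ax in (q0,np.array([.5972,.0166])):
    print([np.degrees(np.arctan2(*(v-ax)[::-1])).round(2) for v in (L,K,A)],[np.hypot(*(v-ax)).round(4) for v in(L,K,A)])
print(manip.current_tool_pos(),manip.current_wrist_torque())
E
```

```text
axis scene [0.59904399 0.01215302] 0.12845110704421586 224
lid [ 0.67722548 -0.02066614] 0.03722819819188001
knob top [ 0.67662374 -0.02521424]
726 arrow [ 0.742978   -0.06464694]
[np.float64(-22.77), np.float64(-25.72), np.float64(-28.08)] [np.float64(0.0848), np.float64(0.0861), np.float64(0.1631)]
[np.float64(-24.97), np.float64(-27.77), np.float64(-29.13)] [np.float64(0.0883), np.float64(0.0898), np.float64(0.1669)]
[0.59726293 0.01665654 0.13490779] [-0.2496008   1.73591863  0.02747605]
```

The scene check disagrees by a few degrees (coarse pixels), and the arm shows about 11 N side load, so the true axis is slightly off my estimate. The carousel stays where it is left, so I'll let go, measure from above and grip again centred.

```bash
python3 - <<'E'
from h import *
effector.open_jaws()
p=manip.current_tool_pos(); manip.servo_line([p[0],p[1],.25],vel=.15)
manip.move_pose([.70,.03,.36],down(0)); manip.sleep(.2)
c,w=snap("wrist","w6"); print({k:v for k,v in c.items()},manip.current_clock())
cv2.imwrite("pics/m7.png",cv2.resize(w[60:330,100:460],(800,600)))
E
```

```text
{'vfov': 63.638623231046964, 'cx': 320.09613899156176, 'cy': 239.6081573628759, 'eye': array([0.69995786, 0.11361888, 0.51709262]), 'attitude': array([ 9.87885597e-01,  3.83224922e-04, -1.10707926e-03,  1.55179493e-01])} 27.7167
```

View pics/m7.png

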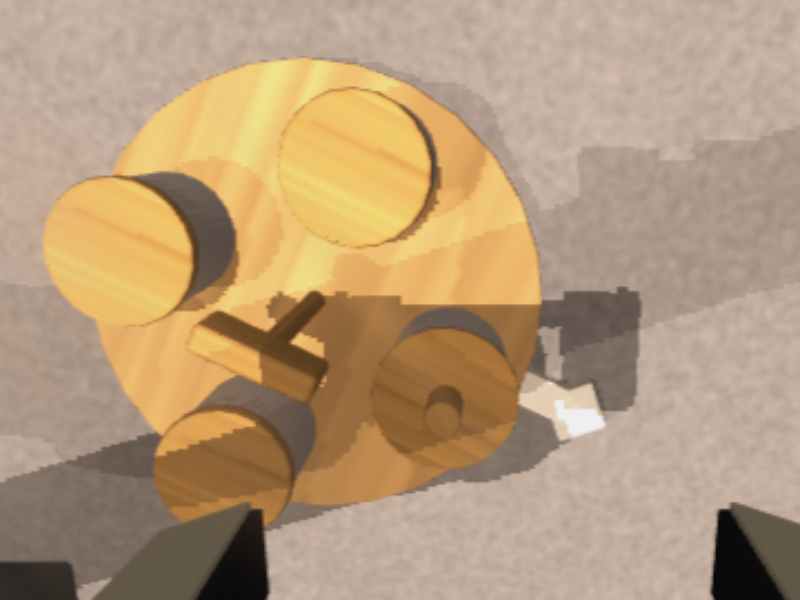

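```bash
python3 - <<'E'
from ptr import *
c=cal("wrist"); im=cv2.imread("pics/w6.png"); t=lambda e:np.array(e,float)/(800/360)+[100,60]
def cap(x0,x1,y0,y1,z):
    u,v=(x0+x1)/2,(y0+y1)/2
    return circ(ray(c,t([[x0,v],[x1,v],[u,y0],[u,y1]]),z))
A=cap(43,194,175,326,.109);B=cap(278,436,87,247,.109);L=cap(371,519,327,469,.110);C=cap(154,293,403,533,.109)
m=cv2.inRange(cv2.cvtColor(im,cv2.COLOR_BGR2HSV),(8,90,60),(24,255,255)); m[300:]=0
k=max(cv2.findContours(m,cv2.RETR_EXTERNAL,cv2.CHAIN_APPROX_NONE)[0],key=cv2.contourArea)[:,0]
p=ray(c,k,.03)[:,:2]; q0=np.array([.5985,.017])
for _ in range(20):
    q=p[abs(np.hypot(*(p-q0).T)-.13)<.003]; q0,r=circ(q)
print("disc axis",q0,r,len(q)); print("mid",(A[0]+L[0])/2,(B[0]+C[0])/2)
P=ray(c,t([[605,425],[577,411.5],[520,388]]),.012)[:,:2]
for ax in(q0,(A[0]+L[0])/2,np.array([.5990,.0172])):
    f=lambda v:(np.degrees(np.arctan2(*(v-ax)[::-1])).round(2),np.hypot(*(v-ax)).round(4))
    print("A+180",f(A[0]),"B-90",f(B[0]),"C+90",f(C[0]),"L",f(L[0]),"ptr",[f(v) for v in P])
print([x[1] for x in(A,B,L,C)])
E
```

```text
disc axis [0.59912413 0.01715687] 0.12889498635236876 437
mid [0.60064602 0.01847553] [0.60087996 0.01857677]
A+180 (np.float64(153.34), np.float64(0.0841)) B-90 (np.float64(62.54), np.float64(0.0856)) C+90 (np.float64(-116.19), np.float64(0.0815)) L (np.float64(-24.17), np.float64(0.0858)) ptr [(np.float64(-25.76), np.float64(0.1913)), (np.float64(-25.67), np.float64(0.1715)), (np.float64(-26.39), np.float64(0.1329))]
A+180 (np.float64(154.59), np.float64(0.0849)) B-90 (np.float64(63.05), np.float64(0.0838)) C+90 (np.float64(-116.73), np.float64(0.0834)) L (np.float64(-25.41), np.float64(0.0849)) ptr [(np.float64(-26.32), np.float64(0.1905)), (np.float64(-26.29), np.float64(0.1707)), (np.float64(-27.19), np.float64(0.1321))]
A+180 (np.float64(153.33), np.float64(0.084)) B-90 (np.float64(62.45), np.float64(0.0856)) C+90 (np.float64(-116.1), np.float64(0.0815)) L (np.float64(-24.17), np.float64(0.0859)) ptr [(np.float64(-25.76), np.float64(0.1914)), (np.float64(-25.66), np.float64(0.1716)), (np.float64(-26.38), np.float64(0.133))]
[np.float64(0.03582883182190432), np.float64(0.035948797065349834), np.float64(0.036998253747480045), np.float64(0.03589496803027983)]
```

Tub direction from the three caps is about -26.1 to -26.8°, and the pointer is about -26.2°, so alignment is within 1°. I'll grip again centred at -26.2°.

```bash
python3 - <<'E'
from h import *
f=lambda:np.round(manip.current_force(),1)
y=np.radians(-26.2)+np.pi/2; o=[.5968,.0166]
manip.move_pose([*o,.25],down(y)); manip.sleep(.2); print("free",f())
manip.servo_line([*o,.135],vel=.08); print("pre",f())
effector.close(40); manip.sleep(.3)
print(f(),manip.current_tool_pos(),manip.current_finger_gap())
manip.servo_line([*o,.135],ori=down(y),vel=.05); manip.sleep(.5)
x=R.from_quat(manip.current_tcp_rot()).apply([1,0,0]); print("jaw",np.degrees(np.arctan2(x[1],x[0]))-90,f(),manip.current_tool_pos(),np.round(manip.current_wrist_torque(),2))
c,w=snap("wrist","w7");c,a=snap("scene","s7");c,b=snap("side","d7")
cv2.imwrite("pics/m8.png",np.hstack([cv2.resize(a[150:400,90:440],(460,329)),cv2.resize(b[140:400,170:420],(340,329))]))
print(manip.current_clock())
E
```

```text
free [ 0.3  0.3 -0.3]
pre [ 1.  -0.3 -0.1]
[ 2.4  1.2 -0.1] [0.59693791 0.01687968 0.13501156] 0.013813162975911526
jaw -26.193728772039528 [ 3.2  3.2 -3.2] [0.59691413 0.01681317 0.13500348] [ 0.65 -0.53 -0.06]
32.8417
```

View pics/m8.png

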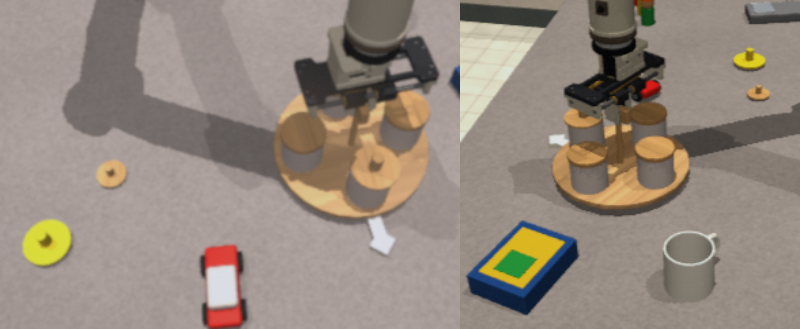

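The grip is centred with only about 3 N on the tool. The lid is seated on the tub in line with the pointer, and the mug, car and box are untouched. Handing in.

```bash
python3 - <<'E'
from h import *
print(np.round(manip.current_joint_velocities(),3),manip.current_finger_gap()); manip.hand_in()
E
```

```text
[-0.001  0.001  0.001  0.     0.003 -0.001 -0.001] 0.013887440755717989
the job is handed in; nothing more can be done
```

I set the large wooden lid on the open tub, let go of it, and turned the carousel about 75° until that tub stood in line with the pointer. I handed the job in at about 33 s with the gripper holding the middle handle at 40 N.

- **Lid:** it met the rim at exactly the expected height (TCP 0.115 m) and looks level in both the scene and side views.
- **Alignment:** the gripper's final angle is -26.2°. The pointer measured -25.7 to -26.3° from the wrist camera. The caps put the tub at -26.1 to -26.8° just before the last small correction.
- **Final grip:** the handle gap read 13.9 mm and the arm was at rest with about 3 N on each axis. In the last pictures the mug, toy car and puzzle box looked undisturbed.

Some checks disagreed:
- **Side load:** the first turn built up about 11 N because my axis estimate was about 2–3 mm off. I let go, measured again from above and gripped again centred.
- **Scene camera:** its coarse estimates differed by a few degrees, so I relied on the wrist camera.

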